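# Stack the large probe case on its mate

### The job

Of the four grey lidded cases on the fixture table, two are large and two are small. Pick up the large case with the carrying handle and stack it on the large case without a handle, long side over long side (either way round), so that its four corner feet stand down in the four corner recesses of that lid. Set it down gently rather than dropping it, let go, and leave the other three cases standing where they are.

Things in the scene. Friction and masses are not known exactly. Their poses are not given: they have to be found in the camera images.
- large_handled: case to move: grey, lidded, 130 x 100 mm, 0.3-0.65 kg, black bar handle on the lid. Feet 14 mm square, 10 mm high, centres 43 mm (x), 28 mm (y) from the middle. Lid top at 69 mm height; handle bar from 95 to 107 mm, along x over the middle, 80 mm long, 14 mm wide, a 10 mm post at each end, free space below: pinch it across y. Origin: centre of its underside (foot bottoms); x along its long side, z up.
- large_plain: case to stack on: grey, lidded, 130 x 100 mm, 69 mm high, no handle, about 0.9 kg, loose. Rim and central cross on the lid leave four corner recesses 34 x 34 mm, 8 mm deep, centres 43 mm (x), 28 mm (y) from the middle, floors at 61 mm height: 10 mm of play each way for the feet. Origin: centre of its underside (foot bottoms); x along its long side, z up.
- small_handled: bystander: small grey lidded case, 100 x 76 mm, lid top at 54 mm, with a black bar handle 60 mm long that reaches 92 mm high. Origin: centre of its underside (foot bottoms); x along its long side, z up.
- small_plain: bystander: small grey lidded case, 100 x 76 mm, 54 mm high, no handle; its recesses are too close together for the large case's feet. Origin: centre of its underside (foot bottoms); x along its long side, z up.
Mind the look-alikes: they are no part of the job. What is shaped like the large_handled but orange is not meant.

How it is judged:
By the outcome, as a careful person would: the job done as asked, in the order asked, and still so for the second after the job is handed in, with the robot touching nothing.
It also fails if it takes over 45 s, if anything falls off the work surface, if the arm or the gripper's body presses on something with over 40 N, if the wrist force passes 120 N, or if a joint passes its speed limit or range.

### The arm

A 7-joint arm with a two-finger parallel gripper is mounted at the origin on the work surface. World frame = base frame: x ahead of the robot, y to its left, z up, the work surface at z = 0. Lengths are in m, angles in rad, forces in N, time in s.
With the tool pointing down it reaches from about 0.35 to 0.775 m from the base axis. Payload 3.1 kg.
Tool frame: the origin (TCP) lies at the very end of the fingers, on their centre line; the grasp point (between the pads) lies 19 mm behind it; z points along the fingers, y is the line along which they close (so a half turn about z gives the same grasp; the last joint's range is limited). The gripper opens to 85 mm and grips with 20 to 120 N. Pads are 22 mm wide; open, the fingers measure 114 mm over their backs; the gripper's body (76 mm by 85 mm) begins 54 mm behind the grasp point. The pads swing forward as they close: fully open they stand 13 mm farther back than shut.
Start: joints at [-1.164, 0.311, 0.014, 1.512, -0.004, 1.319, -0.027], TCP at [0.239, 0.496, 0.231] pointing down, gripper open.
Joint ranges: [-2.7, 2.7], [-0.3, 1.91], [-1.27, 1.3], [0.12, 2.57], [-1.44, 4.58], [0.2, 2.03], [-3.05, 3.05]. Speed limits (rad/s): [2.79, 2.79, 3.14, 3.14, 3.14, 3.14, 3.14].

### API

Orientations are given as a unit quaternion [w, x, y, z].
In Python, from plant import * gives the robot as it stands. The module is installed in compiled form; this text tells all that it offers.
- The arm moves only by the tool apply_moves, never from a script. Its argument "steps" is text: rows parted by semicolons, each of 4 numbers parted by spaces: the shift along the tool's x, y, z in cm, then the turn about the tool's z in rad. A call has 1 to 20 rows; each row is the pose to reach, as a shift and turn from the pose commanded when the call began, along the tool's axes at that moment; what a row does not reach only later rows make up. A row lasts 1/12 s, in which the tool goes at most 41.7 mm and 7.16 degrees, less where a joint would pass 70% of its speed; a pose out of reach is approached as far as the arm can. A call with a gripper value outside its range is refused whole. "fingers" is the closure, from 0 (fully open) to 1 (shut), set as the call begins (left out, the last holds). The fingers move at their own pace and stop on an object; "newtons" is the grip in N (left out, the last holds). Time passes only in rows, so rows that repeat a pose let the fingers close. It gives the time, the measured TCP pose, the force, the opening and the grip force at its end, in the units of the state.
- sense(): the state, without advancing time (a new reading comes with each control period).
- camera(name): name is "scene" or "top" or "wrist"; returns a dict with "image" (384x512x3 uint8, red, green, blue), "intrinsics" (3x3 intrinsics, pixels), "R" (3x3) and "t" (3): a world point X has camera coordinates R X + t. Camera axes: x right, y down, z forward; pixel columns grow to the right and rows downward; lengths in m; the calibration is good to about 2 mm. A picture is of the moment at which its call begins. There is no depth.
- sign_off(): hands the job in; it is judged then, once.
Trained networks look in a picture, given as the dict that the camera call returned (one of the last four; its "shot" number tells which), for a name from the list of things; names that differ only in an ending like _2 or _b are one class to them, and where a whole thing is asked for, a point or a joint stands for the part that bears it (a point fixed in the world has none). Each returns a list of dicts, best first, with "score" (0 to 1); they miss things now and then, are a little off and sometimes report something else, mostly with a low value. They report only what shows in the picture. A call takes as long as a camera call. They do not tell look-alikes from the thing itself.
- recognise(picture, name): "bbox" ([left, top, width, height] in pixels, round what is visible of it).
The state is a dict: "time_s": time; "joint_pos": joint angles; "qvel": joint speeds; "effort": joint torques, N m; "tcp_pos": TCP position; "orientation": TCP orientation; "wrist_force": force on the tool from outside, world axes, zero at the start; "ft_torque": the same for the moment, N m; "opening": finger opening in m; "gripper_force": force on a finger pad.
Only numpy, scipy, OpenCV 4.12 (cv2) and the standard library are available. Lean on these libraries where they do the work, as an engineer would, in place of code of your own. Each camera call takes 0.05 s, during which the arm holds its last target. There are 200 camera calls.

## Working session

There is one attempt and no reset: what is moved stays moved. The work goes in short steps, Python scripts to look and compute and a tool call to move; the robot and the scene stay as the last step left them, time stands still between calls to the robot, and variables do not carry over. Pictures are saved under pics/ and viewed, at most 10 in all, crops included, and the job is handed in when it is done.

Besides the shell and the picture viewer there is one more tool, called after ">>>" by a JSON object that holds its "method" and its "body". apply_moves: Moves the arm, as the interface text tells. Its arguments: {"type":"object","properties":{"steps":{"type":"string"},"fingers":{"type":"number"},"newtons":{"type":"number"}},"required":["steps"]}

```bash
mkdir -p pics
python3 - <<'E'
from plant import *
import cv2,numpy as np
for n in ("top","scene"):
    p=camera(n); cv2.imwrite(f"pics/{n}0.png",p["image"][:,:,::-1])
    print(n,p["intrinsics"],p["R"],p["t"])
    for k in ("large_handled","large_plain","small_handled","small_plain"):
        print(k,[(np.round(d["bbox"]),round(d["score"],2)) for d in recognise(p,k)])
s=sense();print(s["tcp_pos"],s["orientation"],s["time_s"],s["opening"])
E
```

```text
top [[403.78460769   0.         256.05587993]
 [  0.         403.78460769 194.57773491]
 [  0.           0.           1.        ]] [[-0.02608247 -0.99960139 -0.01080549]
 [-0.99109297  0.02726952 -0.13034988]
 [ 0.13059258  0.00730939 -0.99140917]] [-0.08962289  0.45598913  1.38161808]
large_handled [(array([371., 219.,  42.,  32.]), 0.94), (array([307., 139.,  32.,  42.]), 0.66)]
large_plain [(array([117., 140.,  32.,  42.]), 0.55)]
small_handled [(array([243., 139.,  25.,  31.]), 0.56)]
small_plain [(array([180., 171.,  29.,  34.]), 0.57)]
scene [[455.08083545   0.         257.23889359]
 [  0.         455.08083545 200.47359891]
 [  0.           0.           1.        ]] [[ 0.32544157  0.94554569 -0.00557886]
 [ 0.60598897 -0.2130935  -0.76639972]
 [-0.72585477  0.2460376  -0.64233974]] [-0.03893039 -0.2876335   1.63915196]
large_handled [(array([166., 208.,  44.,  62.]), 0.84), (array([ 60., 170.,  52.,  40.]), 0.62)]
large_plain [(array([395., 165.,  60.,  48.]), 0.77)]
small_handled []
small_plain [(array([320., 164.,  35.,  36.]), 0.68)]
[0.23857374 0.49552607 0.23125318] [-5.84901051e-06  2.22464789e-01  9.74940723e-01 -5.99089281e-05] 0.5 0.08578133715237368
```

View pics/top0.png

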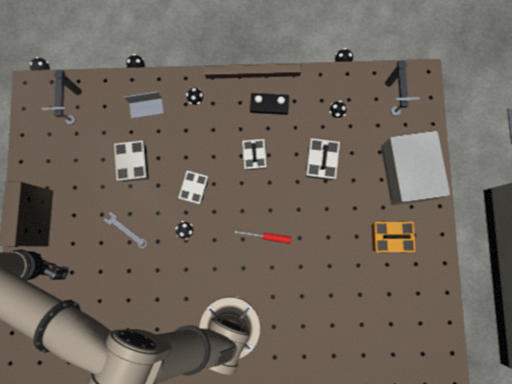

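View pics/scene0.png

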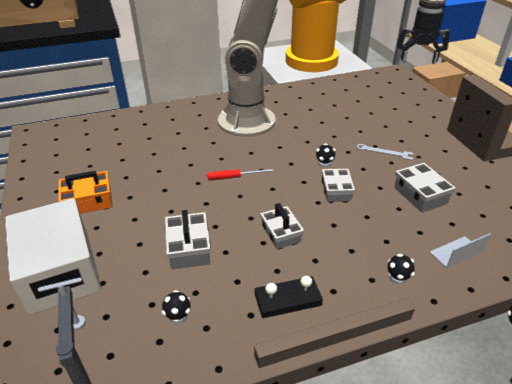

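The orange case at top (394,237) is the decoy. The grey large_handled case is at (323,160), large_plain at (130,160), small_handled at (255,154) and small_plain at (193,187). Next I'll locate the two large lids by segmentation.

```bash
cat > h.py <<'E'
from plant import *
import cv2,numpy as np
from scipy.spatial.transform import Rotation as Ro
def ray(p,uv,z):
    d=p["R"].T@np.linalg.inv(p["intrinsics"])@[uv[0],uv[1],1]; c=-p["R"].T@p["t"]
    return c+d*(z-c[2])/d[2]
def proj(p,X):
    q=p["intrinsics"]@(p["R"]@np.asarray(X)+p["t"]); return q[:2]/q[2]
def togo(X,yaw,s):
    "shift in tool axes (cm) to X, and turn so that tool y is along yaw+90deg"
    q=s["orientation"]; R=Ro.from_quat([q[1],q[2],q[3],q[0]]).as_matrix()
    sh=R.T@(np.asarray(X)-s["tcp_pos"])*100
    ty=np.arctan2(R[1,1],R[0,1]); d=(yaw+np.pi/2-ty+np.pi/2)%np.pi-np.pi/2
    return np.round(sh,2), round(-d,3), s["joint_pos"][6]
E
python3 - <<'E'
from h import *
p=camera("top"); im=p["image"].astype(int)
for n,(l,t,w,h) in dict(H=(307,139,32,42),P=(117,140,32,42)).items():
    m=np.zeros(im.shape[:2],np.uint8); a=slice(t-5,t+h+5),slice(l-5,l+w+5)
    m[a]=(im[a].min(2)>150); print(n,m.sum())
    pts=np.argwhere(m)[:,::-1]
    W=np.array([ray(p,u,.069)[:2] for u in pts])
    r=cv2.minAreaRect((W*1000).astype(np.float32)); print(r, W.mean(0))
s=sense()
E
```

```text
H 586
((568.425537109375, -334.5123596191406), (101.04083251953125, 129.6389617919922), 80.99069213867188) [ 0.56713658 -0.33358708]
P 649
((580.9229736328125, 330.8027038574219), (128.76168823242188, 99.58927154541016), 5.121027946472168) [0.58058201 0.32996394]
```

Run:
```python
from h import *
print(togo([.568,-.334,.231],np.radians(-9),sense()))
```

```text
(array([-6.566e+01, -6.045e+01,  3.000e-02]), np.float64(-0.292), np.float64(-0.027210035347261134))
```

>>> {"method": "apply_moves", "body": {"steps": "-33 -30 0 -0.15;-33 -30 0 -0.15;-33 -30 0 -0.15;-33 -30 0 -0.15;-33 -30 0 -0.15;-33 -30 0 -0.15;-33 -30 0 -0.15;-33 -30 0 -0.15;-33 -30 0 -0.15;-33 -30 0 -0.15;-33 -30 0 -0.15;-65.7 -60.5 0 -0.29;-65.7 -60.5 0 -0.29;-65.7 -60.5 0 -0.29;-65.7 -60.5 0 -0.29;-65.7 -60.5 0 -0.29;-65.7 -60.5 0 -0.29;-65.7 -60.5 0 -0.29;-65.7 -60.5 0 -0.29;-65.7 -60.5 0 -0.29", "fingers": 0, "newtons": 60}}

```text
time_s: 2.22
tcp_pos: [0.5394, -0.2603, 0.2313]
orientation: [0.0, 0.079, 0.997, 0.0]
wrist_force: [0.1, -0.5, 0.1]
opening: 0.0855
gripper_force: 0.0
```

Run:
```python
from h import *
s=sense();print(s["tcp_pos"],s["wrist_force"],togo([.568,-.334,.231],np.radians(-9),s))
```

```text
[ 0.5394152  -0.26033529  0.23128649] [ 0.14417578 -0.46152377  0.05866614] (array([-3.98, -6.83,  0.03]), np.float64(-0.001), np.float64(2.0476804787041796))
```

>>> {"method": "apply_moves", "body": {"steps": "-4 -6.8 0 0;-4 -6.8 0 0;-4 -6.8 0 0;-4 -6.8 0 0;-4 -6.8 0 0"}}

```text
time_s: 2.63
tcp_pos: [0.5675, -0.3316, 0.2308]
orientation: [-0.0, 0.079, 0.997, 0.001]
wrist_force: [0.1, 0.1, -0.4]
opening: 0.0856
gripper_force: 0.0
```

Run:
```python
from h import *
p=camera("wrist");cv2.imwrite("pics/w1.png",p["image"][:,:,::-1])
s=sense();print(s["tcp_pos"],togo([.568,-.334,.231],np.radians(-9),s))
c,sn=np.cos(np.radians(-9)),np.sin(np.radians(-9))
for a,b,z in [(-.04,0,.107),(.04,0,.107),(-.065,-.05,.069),(.065,-.05,.069),(.065,.05,.069),(-.065,.05,.069)]:
    print(np.round(proj(p,[.568+c*a-sn*b,-.334+sn*a+c*b,z]),1))
```

```text
[ 0.56786697 -0.33059479  0.23136511] (array([-0.07, -0.33,  0.04]), np.float64(0.0), np.float64(2.1401114724046213))
[256.3 132.3]
[256.6 226.1]
[198.2  96.1]
[205.9 233.2]
[307.9 232.9]
[314.6  95.8]
```

View pics/w1.png

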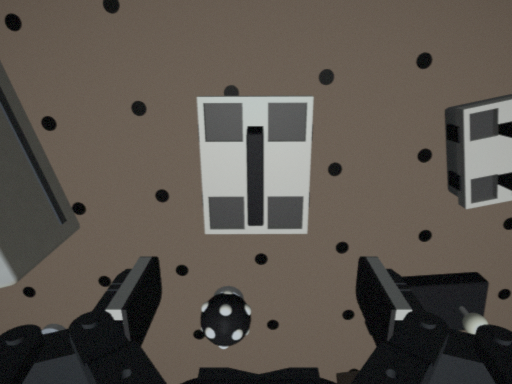

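The wrist view shows the case's handle at (255,128–226) and its lid corners at (198,97) and (313,97), within 1–2 px of my prediction. Descending to the handle.

>>> {"method": "apply_moves", "body": {"steps": "-0.1 -0.3 3 0;-0.1 -0.3 6 0;-0.1 -0.3 9 0;-0.1 -0.3 11 0;-0.1 -0.3 13 0;-0.1 -0.3 14 0;-0.1 -0.3 14.7 0;-0.1 -0.3 14.9 0;-0.1 -0.3 14.9 0;-0.1 -0.3 14.9 0"}}

```text
time_s: 3.52
tcp_pos: [0.5689, -0.3357, 0.0839]
orientation: [0.001, 0.079, 0.997, -0.001]
wrist_force: [-0.7, -0.1, 0.6]
opening: 0.0854
gripper_force: 0.0
```

Run:
```python
from h import *
s=sense();print(s["tcp_pos"],s["wrist_force"],togo([.568,-.334,.082],np.radians(-9),s))
```

```text
[ 0.56886594 -0.33570323  0.08393287] [-0.68467019 -0.08471203  0.56105795] (array([0.11, 0.15, 0.19]), np.float64(-0.001), np.float64(2.197820215416817))
```

>>> {"method": "apply_moves", "body": {"steps": "0 0.1 0.2 0;0 0.1 0.2 0;0 0.1 0.2 0;0 0.1 0.2 0;0 0.1 0.2 0;0 0.1 0.2 0;0 0.1 0.2 0;0 0.1 0.2 0;0 0.1 0.2 0;0 0.1 0.2 0;0 0.1 0.2 0;0 0.1 0.2 0", "fingers": 1, "newtons": 60}}

```text
time_s: 4.52
tcp_pos: [0.5681, -0.3349, 0.0805]
orientation: [0.0, 0.079, 0.997, -0.0]
wrist_force: [-0.2, -1.7, 0.8]
opening: 0.0128
gripper_force: 58.9
```

>>> {"method": "apply_moves", "body": {"steps": "0 0 -0.5 0;0 0 -1 0;0 0 -2 0;0 0 -3 0;0 0 -4.5 0;0 0 -6 0;0 0 -8 0;0 0 -10 0;0 0 -12 0;0 0 -13.5 0;0 0 -14.5 0;0 0 -15 0;0 0 -15 0;0 0 -15 0"}}

```text
time_s: 5.68
tcp_pos: [0.5678, -0.3341, 0.2297]
orientation: [-0.0, 0.079, 0.997, 0.0]
wrist_force: [-0.5, -0.1, -4.3]
opening: 0.0133
gripper_force: 58.6
```

Run:
```python
from h import *
s=sense();print(s["tcp_pos"],s["wrist_force"],s["ft_torque"],s["opening"],togo([.581,.3305,.231],np.radians(5.1),s))
p=camera("top");cv2.imwrite("pics/t2.png",cv2.resize(p["image"][120:220,270:370,::-1],None,fx=4,fy=4))
p=camera("scene");cv2.imwrite("pics/s2.png",cv2.resize(p["image"][100:300,60:310,::-1],None,fx=2,fy=2))
```

```text
[ 0.56780531 -0.33408793  0.22972352] [-0.48050528 -0.13827729 -4.32601773] [ 0.04306774  0.05369137 -0.05865547] 0.013268101602495303 (array([ 9.2 , 65.83, -0.07]), np.float64(-0.248), np.float64(2.1430110379828307))
```

View pics/s2.png

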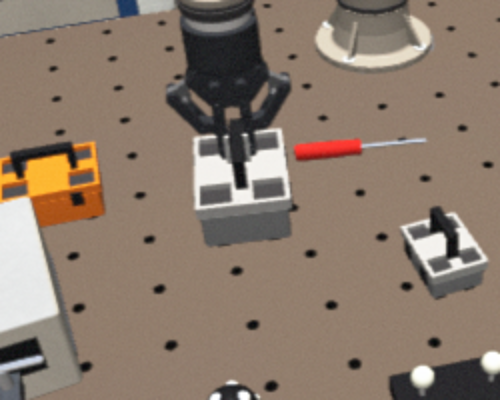

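The crop shows the case held level at about (240,190), clear of its neighbours, with a load of 4.3 N. Next I'll carry it to the plain case in two smooth legs.

>>> {"method": "apply_moves", "body": {"steps": "0.1 0.6 -0.3 0;0.25 1.8 -0.6 0;0.5 3.6 -1 -0.01;0.8 6 -1.3 -0.02;1.2 8.6 -1.6 -0.03;1.6 11.2 -2 -0.04;1.9 13.8 -2 -0.05;2.3 16.4 -2 -0.06;2.7 19 -2 -0.07;3 21.6 -2 -0.08;3.4 24.2 -2 -0.09;3.8 26.8 -2 -0.1;4.1 29.4 -2 -0.11;4.5 32 -2 -0.12;4.8 34.6 -2 -0.13;5.2 37 -2 -0.14;5.5 39 -2 -0.15;5.7 40.4 -2 -0.155;5.8 41.2 -2 -0.16;5.8 41.5 -2 -0.16"}}

```text
time_s: 7.45
tcp_pos: [0.576, 0.0868, 0.2502]
orientation: [-0.0, -0.002, 1.0, 0.0]
wrist_force: [-0.1, -0.5, -3.9]
opening: 0.013
gripper_force: 58.6
```

Run:
```python
from h import *
s=sense();print(s["tcp_pos"],s["wrist_force"],s["opening"],togo([.581,.3305,.25],np.radians(5.1),s))
```

```text
[0.57600197 0.08681924 0.25024444] [-0.05057601 -0.46212508 -3.90922514] 0.012973108102934302 (array([-0.61, 24.37,  0.04]), np.float64(-0.085), np.float64(1.5546165813128372))
```

>>> {"method": "apply_moves", "body": {"steps": "0 0.5 0 0;0 1.6 0 -0.01;-0.1 3.2 0 -0.015;-0.1 5.2 0 -0.02;-0.2 7.4 0 -0.03;-0.2 9.7 0 -0.04;-0.3 12 0 -0.05;-0.4 14.3 0 -0.06;-0.4 16.6 0 -0.07;-0.5 18.7 0 -0.075;-0.5 20.6 0 -0.08;-0.6 22.2 0 -0.085;-0.6 23.4 0 -0.085;-0.6 24.1 0 -0.085;-0.6 24.4 0 -0.085;-0.6 24.4 0 -0.085;-0.6 24.4 0 -0.085;-0.6 24.4 0 -0.085"}}

```text
time_s: 8.95
tcp_pos: [0.5827, 0.3267, 0.2506]
orientation: [0.0, -0.042, 0.999, -0.001]
wrist_force: [1.1, 0.0, -3.8]
opening: 0.0129
gripper_force: 58.6
```

Run:
```python
from h import *
s=sense();print(s["tcp_pos"],s["wrist_force"],s["opening"],togo([.581,.3305,.25],np.radians(5.1),s))
p=camera("wrist");cv2.imwrite("pics/w3.png",p["image"][:,:,::-1])
# predicted: held case relative to the TCP (bottom 82 mm below), and plain lid
def pr(c,yaw,z,x=.065,y=.05):
    R=np.array([[np.cos(yaw),-np.sin(yaw)],[np.sin(yaw),np.cos(yaw)]])
    return [tuple(np.round(proj(p,[*(c+R@[a*x,b*y]),z]))) for a,b in ((1,1),(1,-1),(-1,-1),(-1,1))]
print("held lid",pr(s["tcp_pos"][:2],np.radians(5.1),s["tcp_pos"][2]-.0805+.069))
print("held bot",pr(s["tcp_pos"][:2],np.radians(5.1),s["tcp_pos"][2]-.0805+.01))
print("plain lid",pr(np.array([.581,.3305]),np.radians(5.1),.069))
p=camera("scene");cv2.imwrite("pics/s3.png",cv2.resize(p["image"][80:250,320:512,::-1],None,fx=3,fy=3))
```

```text
[0.58267513 0.32673784 0.25057639] [ 1.06121545  0.02073193 -3.82246976] 0.012887113165299429 (array([0.14, 0.39, 0.06]), np.float64(-0.005), np.float64(1.2643956870163644))
held lid [(np.float64(349.0), np.float64(349.0)), (np.float64(172.0), np.float64(350.0)), (np.float64(147.0), np.float64(116.0)), (np.float64(373.0), np.float64(115.0))]
held bot [(np.float64(329.0), np.float64(287.0)), (np.float64(192.0), np.float64(288.0)), (np.float64(177.0), np.float64(105.0)), (np.float64(342.0), np.float64(104.0))]
plain lid [(np.float64(312.0), np.float64(222.0)), (np.float64(215.0), np.float64(223.0)), (np.float64(209.0), np.float64(92.0)), (np.float64(318.0), np.float64(92.0))]
```

View pics/w3.png

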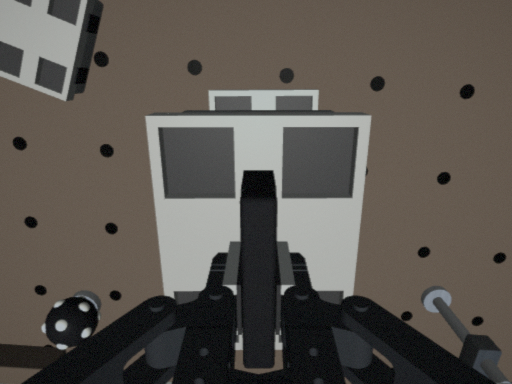

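View pics/s3.png

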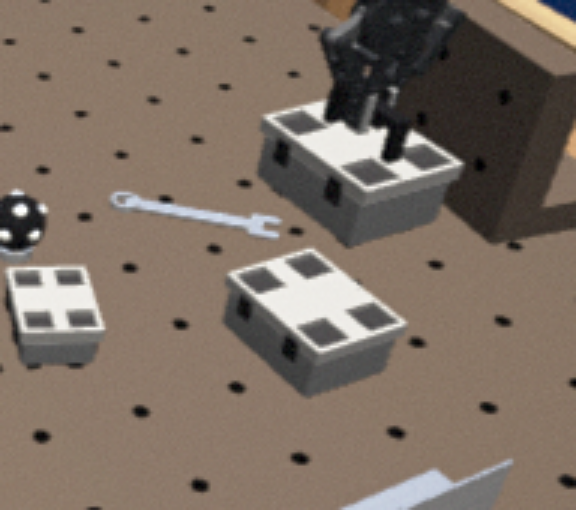

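The wrist view shows the plain lid's far edge at (209–318, 91), exactly where predicted. The held lid's far edge is at (148–369, 116), within about 1 mm of prediction, so x, y and yaw are right. Descending to just above the recesses.

>>> {"method": "apply_moves", "body": {"steps": "0.1 0.4 0.5 0;0.1 0.4 1.5 0;0.1 0.4 3 0;0.1 0.4 4.8 0;0.1 0.4 6.4 0;0.1 0.4 7.6 0;0.1 0.4 8.4 0;0.1 0.4 8.8 0;0.1 0.4 9 0;0.1 0.4 9 0;0.1 0.4 9 0;0.1 0.4 9 0"}}

```text
time_s: 10.05
tcp_pos: [0.5814, 0.3327, 0.1614]
orientation: [0.001, -0.043, 0.999, 0.0]
wrist_force: [0.4, 0.0, -2.7]
opening: 0.0126
gripper_force: 58.5
```

Run:
```python
from h import *
s=sense();print(s["tcp_pos"],s["wrist_force"],togo([.581,.3305,.1415],np.radians(5.1),s))
```

```text
[0.58143178 0.33271278 0.16141467] [ 0.41997302  0.01119407 -2.7132499 ] (array([ 0.07, -0.22,  1.99]), np.float64(-0.003), np.float64(1.2773051887254911))
```

>>> {"method": "apply_moves", "body": {"steps": "0 -0.2 0.2 0;0 -0.2 0.4 0;0 -0.2 0.6 0;0 -0.2 0.8 0;0 -0.2 1 0;0 -0.2 1.2 0;0 -0.2 1.35 0;0 -0.2 1.5 0;0 -0.2 1.6 0;0 -0.2 1.6 0;0 -0.2 1.6 0"}}

```text
time_s: 10.97
tcp_pos: [0.5809, 0.3305, 0.1443]
orientation: [-0.0, -0.043, 0.999, -0.0]
wrist_force: [-0.9, 0.3, -3.4]
opening: 0.0125
gripper_force: 58.6
```

>>> {"method": "apply_moves", "body": {"steps": "0 0 0.1 0;0 0 0.15 0;0 0 0.2 0;0 0 0.25 0;0 0 0.3 0;0 0 0.3 0"}}

```text
time_s: 11.47
tcp_pos: [0.5809, 0.3304, 0.1415]
orientation: [0.0, -0.043, 0.999, 0.0]
wrist_force: [-0.5, -0.6, -2.6]
opening: 0.013
gripper_force: 58.8
```

>>> {"method": "apply_moves", "body": {"steps": "0 0 0.05 0;0 0 0.1 0;0 0 0.15 0;0 0 0.15 0"}}

```text
time_s: 11.8
tcp_pos: [0.5811, 0.3304, 0.1415]
orientation: [0.0, -0.043, 0.999, 0.0]
wrist_force: [-3.8, -2.6, 4.9]
opening: 0.0132
gripper_force: 59.8
```

Contact came at exactly the seated height (TCP z 0.1415). Releasing and going up.

>>> {"method": "apply_moves", "body": {"steps": "0 0 0 0;0 0 0 0;0 0 0 0;0 0 0 0;0 0 0 0;0 0 0 0;0 0 0 0;0 0 0 0;0 0 0 0;0 0 0 0", "fingers": 0}}

```text
time_s: 12.63
tcp_pos: [0.581, 0.3305, 0.1398]
orientation: [0.0, -0.043, 0.999, 0.0]
wrist_force: [0.3, -0.6, -0.9]
opening: 0.0853
gripper_force: 0.0
```

>>> {"method": "apply_moves", "body": {"steps": "0 0 -0.5 0;0 0 -1.5 0;0 0 -3 0;0 0 -5 0;0 0 -7 0;0 0 -9 0;0 0 -11 0;0 0 -13 0;0 0 -14 0;0 0 -14 0;0 0 -14 0"}}

```text
time_s: 13.55
tcp_pos: [0.5812, 0.3304, 0.2803]
orientation: [0.001, -0.043, 0.999, 0.0]
wrist_force: [-0.7, 1.0, 0.7]
opening: 0.085
gripper_force: 0.0
```

Run:
```python
from h import *
s=sense();print(s["tcp_pos"],s["wrist_force"],s["opening"])
p=camera("wrist");cv2.imwrite("pics/w4.png",p["image"][:,:,::-1])
def pr(c,yaw,z,x=.065,y=.05):
    R=np.array([[np.cos(yaw),-np.sin(yaw)],[np.sin(yaw),np.cos(yaw)]])
    return [tuple(np.round(proj(p,[*(c+R@[a*x,b*y]),z]).astype(float)).tolist()) for a,b in ((1,1),(1,-1),(-1,-1),(-1,1))]
print("top lid",pr(np.array([.581,.3305]),np.radians(5.1),.130))
p=camera("scene");cv2.imwrite("pics/s4.png",cv2.resize(p["image"][80:250,320:512,::-1],None,fx=3,fy=3))
```

```text
[0.58119187 0.33044746 0.28032816] [-0.68466334  0.98758479  0.67860964] 0.08503664474574746
top lid [(312.0, 237.0), (207.0, 237.0), (199.0, 96.0), (320.0, 95.0)]
```

View pics/w4.png

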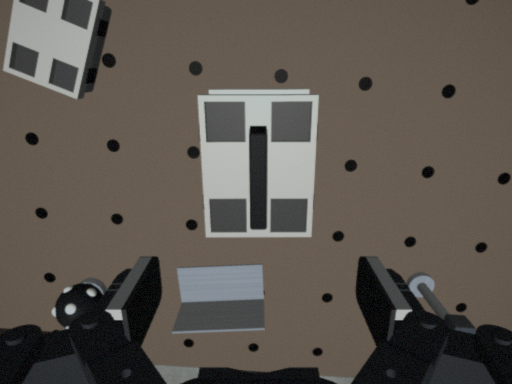

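View pics/s4.png

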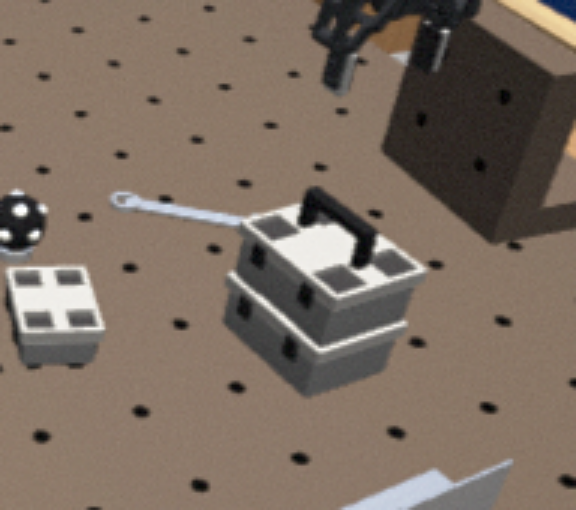

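The stack is level. The upper lid's far edge is at (198–318, 96) in the wrist view, matching the predicted seated height of 130 mm. The scene crop shows the cases aligned with only a thin gap, and the gripper clear of them.

```bash
python3 -c "
from plant import *
print(sign_off())"
```

```text
the job is handed in; nothing more can be done
None
```

The large handled case is stacked on the large plain case, set down gently with its feet in the four lid recesses. I let go and moved the arm clear, left the other three cases standing where they were, and handed the job in at about 14 s.

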